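# Dock the sliding shelf board and lock it

### The arm

A 7-joint arm with a two-finger parallel gripper is mounted at the origin on a cart in front of the work surface, level with it; the furniture and walls round the work are solid. World frame = base frame: x ahead of the robot, y to its left, z up, the work surface at z = 0. Lengths are in m, angles in rad, forces in N, time in s.
With the tool pointing down it reaches from about 0.4 to 0.85 m from the base axis. Payload 10.4 kg.
Tool frame: the origin (TCP) lies between the finger pads; the fingertips stand ahead of it and the grasp point (between the pads) lies 5 mm behind it (manip.tip_extent is the z of the fingertips in the tool frame, in m); z points along the fingers, y is the line along which they close (so a half turn about z gives the same grasp; the last joint's range is limited). The gripper opens to 85 mm and grips with 20 to 120 N. Pads are 22 mm wide; open, the fingers measure 114 mm over their backs; the gripper's body (76 mm by 85 mm) begins 54 mm behind the grasp point. The pads swing forward as they close: fully open they stand 13 mm farther back than shut.
Start: joints at [-1.207, 0.332, -0.065, 1.46, 0.022, 1.35, -0.088], TCP at [0.236, 0.579, 0.223] pointing down, gripper open.
Joint ranges: [-2.6, 2.6], [-0.5, 2.12], [-1.47, 1.34], [0.16, 2.42], [-1.27, 4.41], [0.06, 2.06], [-2.6, 2.6]. Speed limits (rad/s): [2.22, 2.22, 2.79, 2.79, 3.14, 3.14, 3.14].

### API

Orientations are given as a unit quaternion [x, y, z, w].
In Python, from workcell import status, viewer, manip gives the robot as it stands.
- The arm moves only by the tool play_rows, never from a script. Its argument "plan" is one flat list of numbers, 7 for each row, row after row: the turn, a rotation vector about the tool's x, y, z in degrees, then the shift along the tool's x, y, z in m, then the opening, from 0 (shut) to 1 (fully open). In form: [ax, ay, az, dx, dy, dz, grip, ax, ay, az, dx, dy, dz, grip, ...]. A call has 1 to 20 rows; each row is the pose to reach, as a shift and turn from the pose commanded when the call began, along the tool's axes at that moment; what a row does not reach only later rows make up. A row lasts 1/8 s, in which the tool goes at most 62.5 mm and 10.7 degrees, less where a joint would pass 70% of its speed; a pose out of reach is approached as far as the arm can. A call with a gripper value outside its range is refused whole. The fingers move at their own pace and stop on an object; "squeeze" is the grip in N (left out, the last holds). Time passes only in rows, so rows that repeat a pose let the fingers close. It gives the time, the measured TCP pose, the force, the opening and the grip force at its end, in the units of the state.
- status.get_obs(): the state, without advancing time (a new reading comes with each control period).
- viewer.camera(name): name is "scene" or "top"; returns the picture (400x640x3 uint8, red, green, blue); there is no depth.
- viewer.camera_model(name): a dict with "fx", "fy", "cx", "cy" (pixels), "R" (3x3) and "t" (3): a world point X has camera coordinates R X + t. Camera axes: x right, y down, z forward; pixel columns grow to the right and rows downward; lengths in m; the calibration is good to about 2 mm. A picture is of the moment at which its call begins. camera_model takes no time and is no camera call.
- manip.hand_in(): hands the job in; it is judged then, once.
The state is a dict: "clock": time; "joint_pos": joint angles; "joint_velocities": joint speeds; "tau": joint torques, N m; "position": TCP position; "ee_rot": TCP orientation; "ft_force": force on the tool from outside, world axes, zero at the start; "torque": the same for the moment, N m; "grip_width": opening from 0.0 (shut) to 1.0 (fully open); "grasp_force": force on a finger pad.
Only numpy, scipy, OpenCV 4.12 (cv2) and the standard library are available. Lean on these libraries where they do the work, as an engineer would, in place of code of your own. Each camera call takes 0.05 s, during which the arm holds its last target. There are 200 camera calls.

### The job

With a fingertip, push the loaded shelf board along its rails toward the end with the keeper until you feel it drop into its locating notches, then push the keeper's upright tab toward the board, fully home, so that its tongue lies over the board's edge. Only push, do not grasp or lift anything; the bottle and the beaker stay standing on the board, and the things beside the track stay where they are.

Things in the scene. Friction and masses are not known exactly. Their poses are not given: they have to be found in the camera images.
- track: Fixed aluminium two-rail track on a grey base, 170 (x) x 410 (y) mm, origin at the centre of its underside on the worktop; the board is pushed along its +y. Rails: y -205 to 115 mm, tread 34 mm high, side guides 44 mm high at x +-75. Between them a free channel, 72 mm wide, floor 8 mm high. At +y a block (80 x 80 mm, y 120 to 200, up to 55 mm high) carries the keeper.
- track_home (a point): Point on the track (x 0, y +35 mm, 44 mm above the worktop; axes as the track's) where point board_top lies when the board has dropped home, within about 3 mm along y and 2 mm across. The rails have four notches 6 mm deep and 16 mm long, one for each foot, each in its own lane: the feet meet them only at home.
- board_top (a point): Centre of the top of the loose board: a grey plate 140 (x) x 150 (y) x 8 mm, about 0.5 kg, on 8 mm feet, 2 mm play to each side guide; axes as the track's. Sliding takes 2 to 8 N. Its top is 50 mm above the worktop while it slides; at home it drops 6 mm to 44 mm and the notch walls stop it firmly. Starts 90 to 150 mm short of home.
- board_edge (a point): Centre of the face to push: the board's trailing edge, which looks to -y of the track, in the middle of its width. An apron 50 mm wide hangs down there, so the face reaches 10 mm above and below this point. The point is 40 mm above the worktop while the board slides, 34 mm when it is home.
- board: The same board, origin between its feet's undersides: 16 mm below point board_top, same axes.
- keeper (a joint): Keeper: a steel tongue 44 mm wide, 6 mm thick, sliding on the end block toward -y of the track. 0 m = fully back, 0.027 = fully home (firm stop), its tip about 15 mm over the board's leading edge; starts at 0 to 0.008. Friction 2 N, stays where left. Underside 46 mm above the worktop: the board blocks it until that has dropped.
- keeper_tab (a point): Centre of the face to push on the keeper's upright tab, which looks to +y of the track, away from the board; it moves with the keeper (y = 176 mm on the track at joint 0, 149 mm when home). Tab 28 mm wide (x), 8 mm thick, 52 to 81 mm above the worktop, this point 66 mm. Behind it the tongue's tail, 52 mm high, reaches 8 mm.
- bottle: Small white bottle with blue cap, 30 mm across, 63 mm high, loose on the board, about 23 mm toward +y from its middle; beside the beaker, either one on the left. Origin: centre of its underside, z up. Must stay standing there.
- beaker: Small clear beaker, 46 mm across, 60 mm high, loose on the board beside the bottle. Origin: centre of its underside, z up. Must stay standing there.
- petri: Stack of clear petri dishes, 70 mm across, 32 mm high, on the worktop on the robot's side of the track. Origin: centre of its underside, z up. Leave it alone. 
- film_roll: Roll of white film, 52 mm across, 50 mm high, on the worktop beyond the track. Origin: centre of its underside, z up. Leave it alone. 
- timer: White bench timer, 62 x 66 x 19 mm, on the worktop on the robot's side of the track. Origin: centre of its underside, z up. Leave it alone. 

How it is judged:
On the way, in this order (a step that is already met when the one before it is completed fails the run):
1. the board has dropped into its notches, before the keeper is pushed home (z of board_top in the frame of track_home between -0.003 and 0.0025 m and y of board_top in the frame of track_home between -0.008 and 0.008 m and angle between the z axis of board_top and the z axis of track_home, either way round below 0.03 rad and value of joint keeper below 0.022 m), for 0.2 s.
2. the keeper is pushed home over the board's edge (z of board_top in the frame of track_home between -0.003 and 0.0025 m and y of board_top in the frame of track_home between -0.008 and 0.008 m and angle between the z axis of board_top and the z axis of track_home, either way round below 0.03 rad and value of joint keeper above 0.022 m), for 0.2 s.
At the end, for the whole second after the job is handed in: The board is at rest in its notches (top within 3 mm of home height, within 8 mm of home along the rails, flat within 0.03 rad), the keeper is at least 22 mm of its 27 mm forward, and bottle and beaker stand upright on the board (tilt under 0.15 rad) (all of step 2 and linear speed of board below 0.01 m/s and angle between each of bottle, beaker's own z axis and vertical below 0.15 rad and z of bottle in the frame of board_top between -0.006 and 0.006 m and z of beaker in the frame of board_top between -0.006 and 0.006 m); the robot touches nothing.
It fails at once if the board is lifted off its rails or tipped (z of board_top in the frame of track_home above 0.02 m or angle between board_top's own z axis and vertical above 0.15 rad).
It fails at once if the small bottle is knocked over, lifted or leaves the board (angle between bottle's own z axis and vertical above 0.5 rad or z of bottle in the frame of board_top above 0.015 m or z of bottle in the frame of board_top below -0.015 m).
It fails at once if the beaker is knocked over, lifted or leaves the board (angle between beaker's own z axis and vertical above 0.5 rad or z of beaker in the frame of board_top above 0.015 m or z of beaker in the frame of board_top below -0.015 m).
It fails at once if a bystander beside the track (dish, film roll or timer) is moved more than 2 cm (distance of any of petri, film_roll, timer from where it was at the start of the episode above 0.02 m).
It also fails if it takes over 51 s, if anything falls off the work surface, if the arm or the gripper's body presses on something with over 40 N, if the wrist force passes 120 N, or if a joint passes its speed limit or range.

## Working session

There is one attempt and no reset: what is moved stays moved. The work goes in short steps, Python scripts to look and compute and a tool call to move; the robot and the scene stay as the last step left them, time stands still between calls to the robot, and variables do not carry over. Pictures are saved under pics/ and viewed, at most 10 in all, crops included, and the job is handed in when it is done.

Besides the shell and the picture viewer there is one more tool, called as a command line: name --argument value ..., lists and objects as JSON in quotes. play_rows: Moves the arm, as the interface text tells. Its arguments: {"type":"object","properties":{"plan":{"type":"array","items":{"type":"number"}},"squeeze":{"type":"number"}},"required":["plan"]}

```bash
mkdir -p pics; ls; python3 - <<'E'
from workcell import status, viewer, manip
import cv2
for n in("scene","top"):
    cv2.imwrite(f"pics/{n}0.png",viewer.camera(n)[:,:,::-1]); print(viewer.camera_model(n))
print(status.get_obs(),manip.tip_extent)
E
```

```text
pics
{'fx': 464.22091210528924, 'fy': 464.22091210528924, 'cx': 317.5696533542832, 'cy': 190.93304970596736, 'R': array([[ 0.84709017, -0.53139798,  0.00737746],
       [-0.299727  , -0.48915975, -0.81907659],
       [ 0.43886441,  0.69162051, -0.57363674]]), 't': array([-0.42018643,  0.24937418,  0.77719593])}
{'fx': 489.00175365454373, 'fy': 489.00175365454373, 'cx': 328.2588599085906, 'cy': 189.64152616270277, 'R': array([[ 1.54159589e-02, -9.99880109e-01,  1.45484909e-03],
       [-9.93541383e-01, -1.54817877e-02, -1.12409225e-01],
       [ 1.12418272e-01,  2.87443211e-04, -9.93660933e-01]]), 't': array([0.02085783, 0.52438381, 0.98630248])}
{'clock': 0.1, 'joint_pos': array([-1.20661258,  0.33280374, -0.06477457,  1.46084224,  0.02158504,
        1.34989064, -0.08847348]), 'joint_velocities': array([ 0.00211946, -0.00170569, -0.00029269, -0.00111676, -0.00164078,
        0.00064684,  0.00180566]), 'tau': array([ 1.18873024e-03, -6.26742196e+01,  4.92470933e-02, -3.92433000e+01,
        1.64347817e-02,  7.05526138e-03, -8.08027671e-07]), 'position': array([0.23558574, 0.57853295, 0.22180596]), 'ee_rot': array([ 1.92133337e-01,  9.81368631e-01, -6.14559399e-04, -1.11810865e-04]), 'ft_force': array([-0.5367038 , -0.11112048,  0.609231  ]), 'torque': array([ 0.00737083, -0.01459639,  0.0089509 ]), 'grasp_force': 0.0, 'grip_width': 1.0012490042364206} 0.014
```

View pics/top0.png

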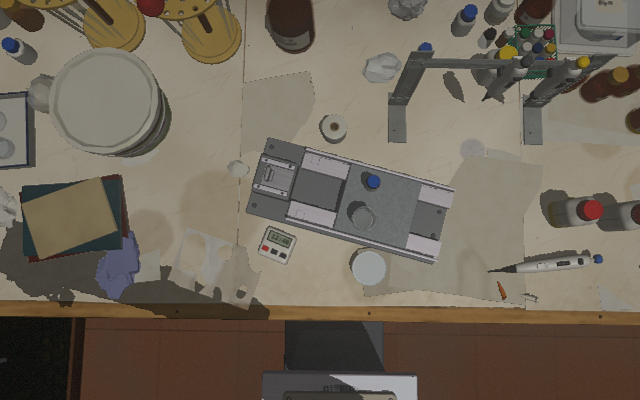

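View pics/scene0.png

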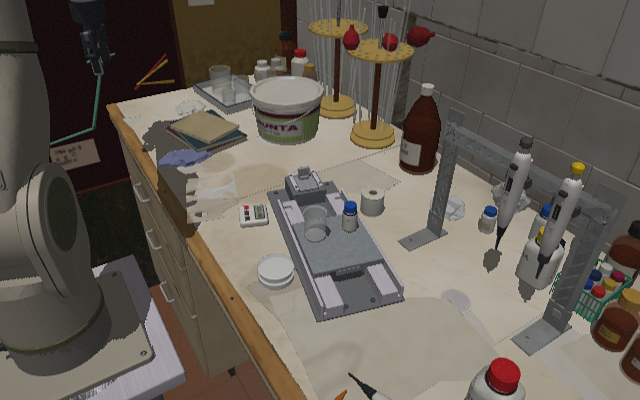

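The top view shows the track running from its open end at right (~(443,225)) to the keeper block at left (~(275,178)). The board spans about x 330–425, and the petri dishes and timer are on the robot side. I'll zoom in for the corners.

```bash
python3 - <<'E'
import cv2
a=cv2.imread("pics/top0.png")[125:275,240:465]
cv2.imwrite("pics/crop.png",cv2.resize(a,None,fx=3.5,fy=3.5,interpolation=cv2.INTER_CUBIC))
E
```

```text
(no output)
```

View pics/crop.png

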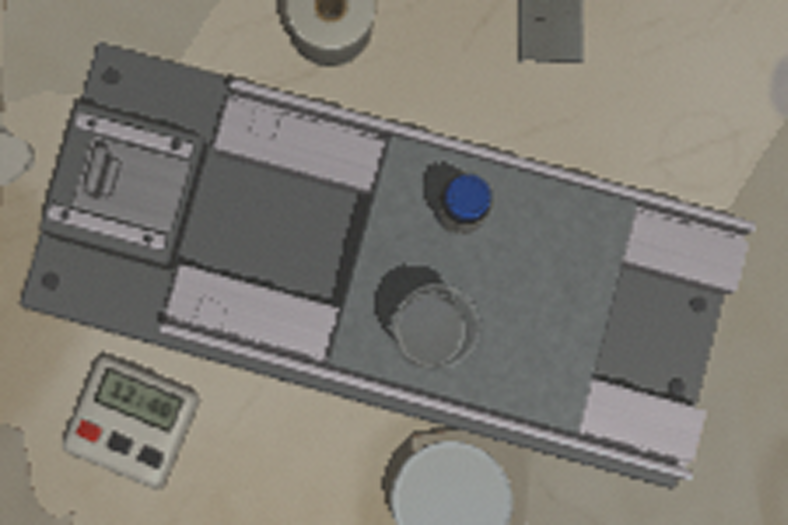

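The crop shows guide ends at crop pixels (230,83), (163,325), (752,228) and (690,470), base corners at (97,43), (22,303) and (678,487), and board corners at (388,138), (330,360), (636,206) and (580,432). The tab top is at about (103,168).

```bash
cat >h.py <<'E'
import numpy as np
from workcell import status, viewer, manip
def ray(px,z,cam="top"):
    m=viewer.camera_model(cam);R=np.array(m['R']);t=np.array(m['t'])
    c=-R.T@t; d=R.T@[(px[0]-m['cx'])/m['fx'],(px[1]-m['cy'])/m['fy'],1]
    return (c+d*(z-c[2])/d[2])
crop=lambda p:((p[0]+.5)/3.5-.5+240,(p[1]+.5)/3.5-.5+125)
E
python3 - <<'E'
from h import *
T=[(75,115,44,230,83),(-75,115,44,163,325),(75,-205,44,752,228),(-75,-205,44,690,470),(85,205,8,97,43),(-85,205,8,22,303),(-85,-205,8,678,487)]
P=np.array([t[:2] for t in T])/1e3; W=np.array([ray(crop(t[3:]),t[2]/1e3)[:2] for t in T])
p=P@[1,1j];w=W@[1,1j];pc=p-p.mean();wc=w-w.mean()
a=np.angle((wc*pc.conj()).sum()); o=w.mean()-p.mean()*np.exp(1j*a)
print("yaw",np.degrees(a),"o",o,"scale",abs((wc*pc.conj()).sum())/(abs(pc)**2).sum())
print("resid mm",np.round((w-o-p*np.exp(1j*a))*1e3,1))
loc=lambda px,z:np.round(((ray(crop(px),z)[:2]@[1,1j]-o)*np.exp(-1j*a))*1e3,1)
for q in [(388,138),(330,360),(636,206),(580,432)]:print("board",loc(q,.05))
print("tab",loc((103,168),.081))
for n,q,z in[("cap",(467,197),.113),("beaker",(437,318),.11),("petri",(452,500),.032),("film",(330,5),.05),("timer",(130,420),.019)]:print(n,loc(q,z))
for n,c in[("start edge ref y-205",-.205j),("home edge",-.040j),("tab0",.176j),("tabhome",.149j)]:print(n,o+c*np.exp(1j*a))
E
```

```text
yaw -14.524586708341811 o (0.5070320651541741-0.014989664590585334j) scale 0.9899987112458329
resid mm [-1. +0.1j  0.7-1.5j -2.1+2.7j  2.2+2.7j -2.4-0.6j  1.7-2.7j  0.8-0.6j]
board (66.1+16.3j)
board (-67.9+14.8j)
board (65.8-133.4j)
board (-69.5-134.4j)
tab (1.3+167.3j)
cap (35.2-33.6j)
beaker (-32.8-35j)
petri (-126.7-75.2j)
film (133.7+70.1j)
timer (-132.4+119.5j)
start edge ref y-205 (0.45561900168673386-0.2134378868171726j)
home edge (0.4970002478922345-0.053711268927480404j)
tab0 (0.5511720611067081+0.15538539449175298j)
tabhome (0.5444005844548989+0.1292483115643488j)
```

```bash
cat >>h.py <<'E'
from scipy.spatial.transform import Rotation as Ro
O=np.array([.507,-.015]);A=np.radians(-14.5)
def world(x,y,z): # track mm -> world m
    c,s=np.cos(A),np.sin(A);return np.array([*(O+np.array([c*x-s*y,s*x+c*y])/1e3),z/1e3])
def shift(*targets):
    s=status.get_obs();R=Ro.from_quat(s['ee_rot'])
    x=R.as_matrix()[:,0];y=R.as_matrix()[:,1]
    print("tilt",R.as_matrix()[2,2],"need turn tool z deg",-(90+np.degrees(A)-np.degrees(np.arctan2(y[1],y[0]))))
    for t in targets: print(np.round(R.inv().apply(t-s['position']),4))
    d=s['position'][:2]-O;c,q=np.cos(A),np.sin(A)
    print("tcp in track mm",np.round(1e3*np.array([c*d[0]+q*d[1],-q*d[0]+c*d[1],s['position'][2]]),1),"F",s['ft_force'].round(1),s['clock'],manip.tip_extent,s['grip_width'])
E
python3 -c "
from h import *
print(world(0,-180,0))
shift(np.array([.46,.25,.222]),world(0,-180,222),world(0,-180,100))"
```

```text
[ 0.4619316  -0.18926658  0.        ]
tilt -0.9999992196301508 need turn tool z deg -7.654624058837669
[-3.317e-01 -2.196e-01  1.000e-04]
[-4.992e-01 -6.258e-01  6.000e-04]
[-0.4992 -0.6256  0.1226]
tcp in track mm [-411.4  506.7  221.8] F [-0.5 -0.1  0.6] 0.1 0.014 1.0012490042364206
```

play_rows --plan '[0,0,-7.65,-0.33,-0.22,0,0,0,0,-7.65,-0.33,-0.22,0,0,0,0,-7.65,-0.33,-0.22,0,0,0,0,-7.65,-0.33,-0.22,0,0,0,0,-7.65,-0.33,-0.22,0,0,0,0,-7.65,-0.33,-0.22,0,0,0,0,-7.65,-0.33,-0.22,0,0,0,0,-7.65,-0.499,-0.626,0,0,0,0,-7.65,-0.499,-0.626,0,0,0,0,-7.65,-0.499,-0.626,0,0,0,0,-7.65,-0.499,-0.626,0,0,0,0,-7.65,-0.499,-0.626,0,0,0,0,-7.65,-0.499,-0.626,0,0,0,0,-7.65,-0.499,-0.626,0,0,0,0,-7.65,-0.499,-0.626,0,0,0,0,-7.65,-0.499,-0.626,0,0,0,0,-7.65,-0.499,-0.626,0.06,0,0,0,-7.65,-0.499,-0.626,0.1,0,0,0,-7.65,-0.499,-0.626,0.1,0]'

```text
clock: 2.48
position: [0.4601, -0.187, 0.1203]
ee_rot: [0.125, 0.992, 0.0, -0.003]
ft_force: [0.5, -0.3, 0.4]
grip_width: 0.004
grasp_force: 0.0
```

```bash
python3 -c "
from h import *
import cv2
shift(world(0,-180,40),world(0,-155,40))
for n,(r0,r1,c0,c1) in dict(scene=(160,340,230,450),top=(100,280,240,480)).items():
    cv2.imwrite(f'pics/{n}1.png',cv2.resize(viewer.camera(n)[r0:r1,c0:c1,::-1],None,fx=3,fy=3))"
```

```text
tilt -0.999984493575759 need turn tool z deg 0.12494657782471563
[-0.0027 -0.0017  0.0802]
[-0.0028  0.0233  0.0802]
tcp in track mm [  -2.3 -178.3  120.3] F [ 0.5 -0.3  0.4] 2.475 0.014 0.003824656042755991
```

View pics/scene1.png

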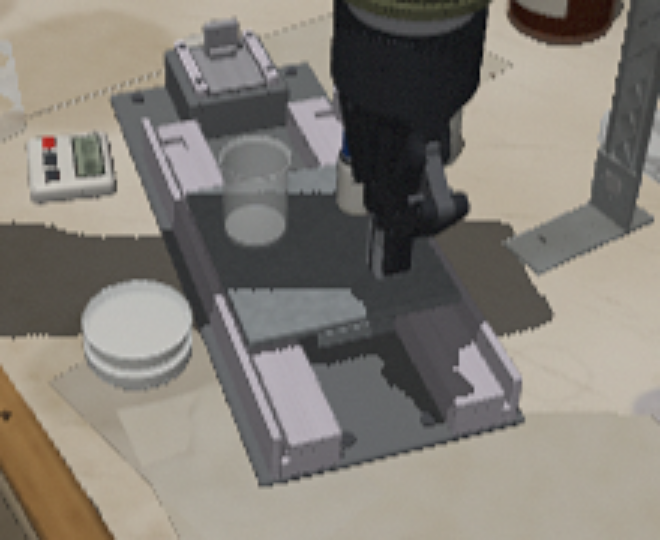

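The shut fingertips hang clear behind the board's apron (apron at crop ~(345,332)), and the bottle and beaker are standing. Next I lower and begin the push slowly.

play_rows --plan '[0,0,0,-0.003,-0.002,0.04,0,0,0,0,-0.003,-0.002,0.08,0,0,0,0,-0.003,0.01,0.08,0,0,0,0,-0.003,0.02,0.08,0,0,0,0,-0.003,0.024,0.08,0,0,0,0,-0.003,0.028,0.08,0,0,0,0,-0.003,0.032,0.08,0,0,0,0,-0.003,0.037,0.08,0,0,0,0,-0.003,0.042,0.08,0,0,0,0,-0.003,0.047,0.08,0,0,0,0,-0.003,0.052,0.08,0,0,0,0,-0.003,0.057,0.08,0,0,0,0,-0.003,0.062,0.08,0,0,0,0,-0.003,0.067,0.08,0,0,0,0,-0.003,0.072,0.08,0,0,0,0,-0.003,0.077,0.08,0,0,0,0,-0.003,0.082,0.08,0,0,0,0,-0.003,0.087,0.08,0,0,0,0,-0.003,0.092,0.08,0,0,0,0,-0.003,0.097,0.08,0]'

```text
clock: 5.08
position: [0.489, -0.0956, 0.0425]
ee_rot: [0.126, 0.992, 0.0, 0.0]
ft_force: [-0.3, -0.8, 0.3]
grip_width: 0.001
grasp_force: 0.0
```

```bash
python3 -c "
from h import *
import cv2
shift(world(0,-60,40),world(0,-50,40))
n,(r0,r1,c0,c1)=('top',(100,280,240,480))
cv2.imwrite(f'pics/{n}2.png',cv2.resize(viewer.camera(n)[r0:r1,c0:c1,::-1],None,fx=3,fy=3))"
```

```text
tilt -0.9999999946665622 need turn tool z deg -0.012194654705979247
[0.0028 0.0226 0.0025]
[0.0028 0.0326 0.0025]
tcp in track mm [  2.8 -82.6  42.5] F [-0.3 -0.8  0.3] 5.075 0.014 0.0007223682435132664
```

View pics/top2.png

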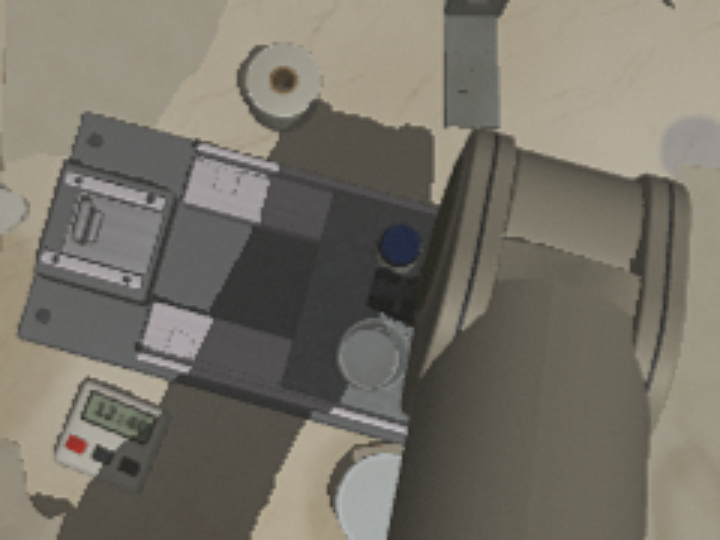

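```bash
python3 -c "
from h import *
c3=lambda p:(p[0]/3+240,p[1]/3+100)
c,s=np.cos(A),np.sin(A)
def loc(p,z):
    d=ray(c3(p),z)[:2]-O;return np.round(1e3*np.array([c*d[0]+s*d[1],-s*d[0]+c*d[1]]),1)
for p,z in [((332,207),.05),((283,390),.05),((263,222),.034),((400,243),.113),((370,350),.11),((390,290),.05),((390,290),.12)]:print(p,z,loc(p,z))
m=viewer.camera_model('top')
for y in (-68,-98):
    X=np.array(m['R'])@world(3,y,50)+m['t'];print(m['fx']*X[0]/X[2]+m['cx'],m['fy']*X[1]/X[2]+m['cy'])
"
```

```text
(332, 207) 0.05 [56.3 13.3]
(283, 390) 0.05 [-72.5  12.7]
(263, 222) 0.034 [36.1 56.6]
(400, 243) 0.113 [ 35.2 -34.1]
(370, 350) 0.11 [-35.5 -33.4]
(390, 290) 0.05 [ 11.9 -39.3]
(390, 290) 0.12 [  3.6 -35.3]
382.5339464492573 204.5930540795863
396.85136402440895 208.50970882775158
```

```bash
python3 -c "
from h import *
import cv2
m=viewer.camera_model('scene')
def pr(X):
    X=np.array(m['R'])@X+m['t'];return (m['fx']*X[0]/X[2]+m['cx'],m['fy']*X[1]/X[2]+m['cy'])
print('tip1',pr(np.array([.4601,-.187,.106])),'tip now',pr(np.array([.489,-.0956,.0285])),'edge est', pr(world(0,-134,50)))
n,(r0,r1,c0,c1)=('scene',(160,340,230,450))
cv2.imwrite(f'pics/{n}2.png',cv2.resize(viewer.camera(n)[r0:r1,c0:c1,::-1],None,fx=3,fy=3))"
```

```text
tip1 (np.float64(358.5876347291583), np.float64(259.2562761729563)) tip now (np.float64(340.56930699566345), np.float64(255.373161337776)) edge est (np.float64(349.0962572018267), np.float64(265.3822830897127))
```

View pics/scene2.png

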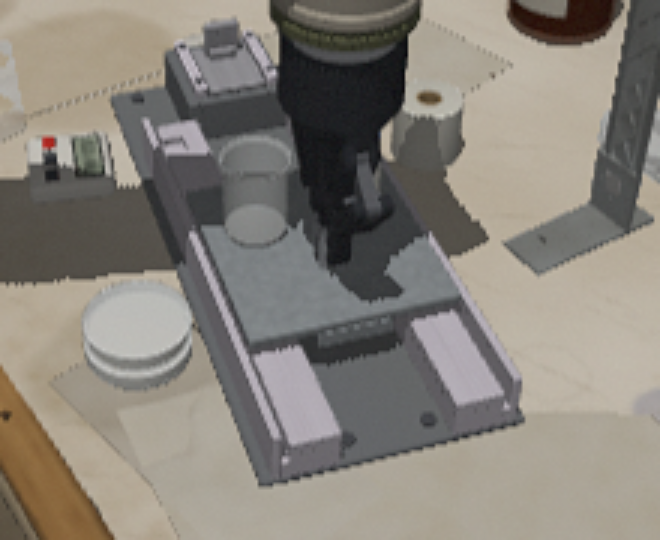

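The finger is passing over the board (tip at crop ~(335,262)), and the board has not moved. The tip appears about 18 mm higher than computed. I'll lift, go back behind the edge and check the tip height there.

play_rows --plan '[0,0,0,0,0,-0.03,0,0,0,0,0,0,-0.06,0,0,0,0,0.003,-0.05,-0.06,0,0,0,0,0.003,-0.103,-0.06,0,0,0,0,0.003,-0.103,-0.06,0,0,0,0,0.003,-0.103,-0.03,0,0,0,0,0.003,-0.103,0,0,0,0,0,0.003,-0.103,0,0,0,0,0,0.003,-0.103,0,0,0,0,0,0.003,-0.103,0,0]'

```text
clock: 6.42
position: [0.4612, -0.195, 0.0437]
ee_rot: [0.126, 0.992, 0.0, 0.001]
ft_force: [0.8, -1.2, -0.1]
grip_width: -0.002
grasp_force: 0.0
```

```bash
python3 -c "
from h import *
import cv2
shift(world(0,-180,40))
m=viewer.camera_model('scene')
def pr(X):
    X=np.array(m['R'])@X+m['t'];return (m['fx']*X[0]/X[2]+m['cx'],m['fy']*X[1]/X[2]+m['cy'])
p=status.get_obs()['position'];print(p)
for dz in (-.014,0,.014):print(pr(p+[0,0,dz]))
n,(r0,r1,c0,c1)=('scene',(210,330,290,430))
cv2.imwrite(f'pics/{n}3.png',cv2.resize(viewer.camera(n)[r0:r1,c0:c1,::-1],None,fx=5,fy=5,interpolation=cv2.INTER_CUBIC))"
```

```text
tilt -0.9999980981724633 need turn tool z deg 0.0007338782534134225
[0.0007 0.0057 0.0037]
tcp in track mm [   0.7 -185.7   43.7] F [ 0.8 -1.2 -0.1] 6.425 0.014 -0.0019152851720799665
[ 0.46115565 -0.19497469  0.0436823 ]
(np.float64(359.23099279036603), np.float64(293.12889313348234))
(np.float64(359.69767253556483), np.float64(287.6358237430872))
(np.float64(360.1735875295465), np.float64(282.03405055115803))
```

View pics/scene3.png

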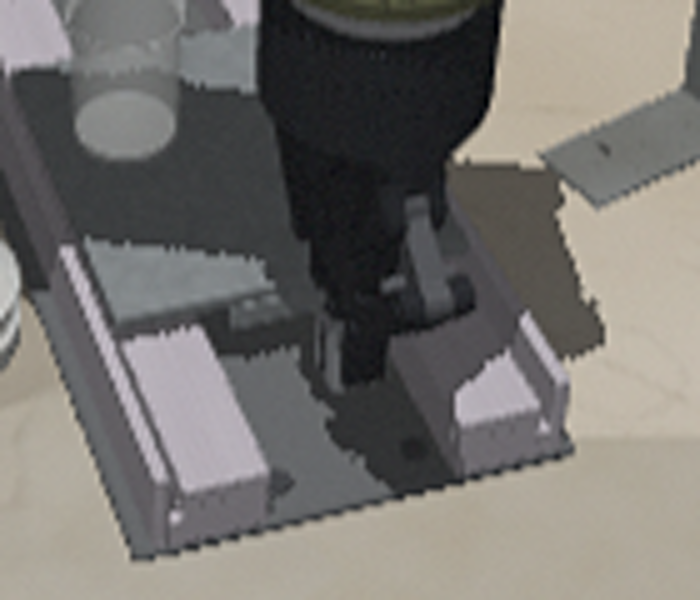

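The tip bottom is at image ~(359,288), which puts it near z ≈ 0.045 rather than 0.030, just about at the board's top. I'll go to TCP z = 0.026, which clears the 8 mm floor on either reading, and feel for contact.

play_rows --plan '[0,0,0,0,0,0.01,0,0,0,0,0,0,0.018,0,0,0,0,0,0.01,0.018,0,0,0,0,0,0.02,0.018,0,0,0,0,0,0.028,0.018,0,0,0,0,0,0.033,0.018,0,0,0,0,0,0.038,0.018,0,0,0,0,0,0.043,0.018,0,0,0,0,0,0.048,0.018,0]'

```text
clock: 7.6
position: [0.4722, -0.149, 0.0246]
ee_rot: [0.127, 0.992, -0.0, 0.0]
ft_force: [-1.4, -5.0, 0.8]
grip_width: -0.001
grasp_force: 2.1
```

```bash
python3 -c "
from h import *
import cv2
shift(world(0,-60,26),world(0,-50,26))
a=viewer.camera('top').astype(int);np.save('pics/t3.npy',a)
m=((a[...,2]-a[...,0]>40)&(a[...,2]-a[...,1]>20)).astype(np.uint8);m[:,:330]=0;m[:150]=0;m[230:]=0;m[:,450:]=0
v,u=np.nonzero(m);print(len(u),u.mean(),v.mean())
d=ray((u.mean(),v.mean()),.113)[:2]-O;c,s=np.cos(A),np.sin(A);print('cap y',-s*d[0]+c*d[1])
"
```

```text
tilt -0.9999997630961448 need turn tool z deg -0.06284650618826504
[-0.      0.0784 -0.0015]
[-0.      0.0884 -0.0015]
tcp in track mm [-1.000e-01 -1.384e+02  2.460e+01] F [-1.4 -5.   0.8] 7.6 0.014 -0.0005017126319260771
0 nan nan
cap y nan<string>:7: RuntimeWarning: Mean of empty slice.
  ret = ret.dtype.type(ret / rcount)
<string>:8: RuntimeWarning: Mean of empty slice.
```

Contact now shows about 5 N along −y, so the board is being pushed. I'll continue slowly.

play_rows --plan '[0,0,0,0,0.004,0,0,0,0,0,0,0.008,0,0,0,0,0,0,0.012,0,0,0,0,0,0,0.016,0,0,0,0,0,0,0.02,0,0,0,0,0,0,0.024,0,0,0,0,0,0,0.028,0,0,0,0,0,0,0.032,0,0,0,0,0,0,0.036,0,0,0,0,0,0,0.04,0,0,0,0,0,0,0.044,0,0,0,0,0,0,0.048,0,0,0,0,0,0,0.052,0,0,0,0,0,0,0.056,0,0,0,0,0,0,0.06,0,0,0,0,0,0,0.064,0,0,0,0,0,0,0.067,0,0,0,0,0,0,0.07,0,0]'

```text
clock: 9.9
position: [0.4898, -0.0806, 0.0245]
ee_rot: [0.126, 0.992, 0.0, -0.0]
ft_force: [-0.6, -5.1, 2.2]
grip_width: 0.002
grasp_force: 2.7
```

```bash
python3 -c "
from h import *
import cv2
shift(world(0,-55,26))
n,(r0,r1,c0,c1)=('top',(100,280,240,480))
cv2.imwrite(f'pics/{n}4.png',cv2.resize(viewer.camera(n)[r0:r1,c0:c1,::-1],None,fx=3,fy=3))"
```

```text
tilt -0.999999996656488 need turn tool z deg -0.017849337434867607
[-0.0002  0.0128 -0.0015]
tcp in track mm [ -0.2 -67.8  24.5] F [-0.6 -5.1  2.2] 9.9 0.014 0.0016274044553892995
```

View pics/top4.png

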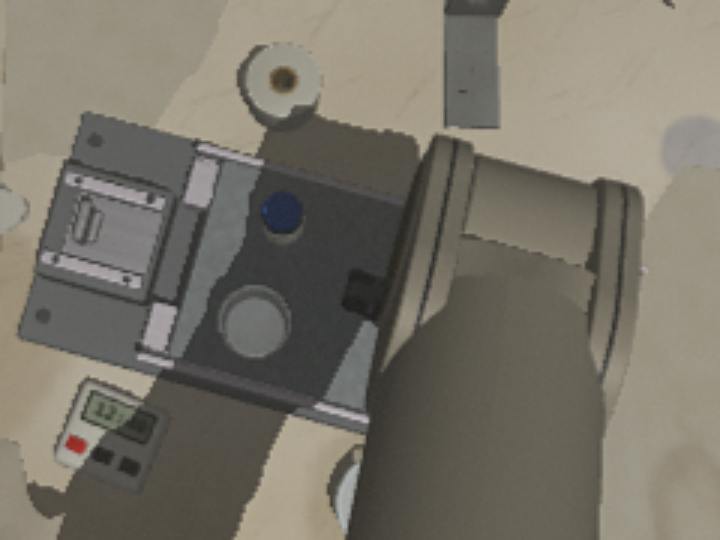

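The board has moved, with its leading edge at crop ~(213,160)–(172,355), and the bottle and beaker are standing. I'll compute the remainder and go on in small steps.

```bash
python3 -c "
from h import *
c3=lambda p:(p[0]/3+240,p[1]/3+100)
c,s=np.cos(A),np.sin(A)
for p in((218,158),(170,356)):
    d=ray(c3(p),.05)[:2]-O;print(1e3*np.array([c*d[0]+s*d[1],-s*d[0]+c*d[1]]))
"
```

```text
[68.35852806 97.37461525]
[-70.68098076  92.16210218]
```

play_rows --plan '[0,0,0,0,0.002,0,0,0,0,0,0,0.004,0,0,0,0,0,0,0.006,0,0,0,0,0,0,0.008,0,0,0,0,0,0,0.01,0,0,0,0,0,0,0.011,0,0]'

```text
clock: 10.7
position: [0.4924, -0.0698, 0.0244]
ee_rot: [0.126, 0.992, 0.0, -0.0]
ft_force: [-0.2, -5.0, 1.9]
grip_width: 0.001
grasp_force: 2.2
```

play_rows --plan '[0,0,0,0,0.001,0,0,0,0,0,0,0.002,0,0,0,0,0,0,0.003,0,0,0,0,0,0,0.004,0,0]'

```text
clock: 11.2
position: [0.4935, -0.0661, 0.0244]
ee_rot: [0.126, 0.992, -0.0, -0.0]
ft_force: [-1.1, -3.3, -1.2]
grip_width: -0.002
grasp_force: 1.2
```

play_rows --plan '[0,0,0,0,0.001,0,0,0,0,0,0,0.002,0,0,0,0,0,0,0.002,0,0]'

```text
clock: 11.58
position: [0.4941, -0.0641, 0.0245]
ee_rot: [0.126, 0.992, 0.0, 0.0]
ft_force: [-0.2, -2.8, -0.2]
grip_width: 0.002
grasp_force: 1.0
```

play_rows --plan '[0,0,0,0,0.001,0,0,0,0,0,0,0.002,0,0,0,0,0,0,0.002,0,0]'

```text
clock: 11.95
position: [0.4945, -0.0629, 0.0245]
ee_rot: [0.127, 0.992, -0.0, 0.0]
ft_force: [-0.8, -5.5, -0.2]
grip_width: -0.001
grasp_force: 2.4
```

play_rows --plan '[0,0,0,0,0.001,0,0,0,0,0,0,0.002,0,0,0,0,0,0,0.003,0,0,0,0,0,0,0.003,0,0]'

```text
clock: 12.45
position: [0.4947, -0.0624, 0.0244]
ee_rot: [0.128, 0.992, -0.002, -0.0]
ft_force: [-3.0, -14.9, -0.1]
grip_width: 0.0
grasp_force: 6.6
```

play_rows --plan '[0,0,0,0,0.001,0,0,0,0,0,0,0.002,0,0,0,0,0,0,0.003,0,0,0,0,0,0,0.003,0,0]'

```text
clock: 12.95
position: [0.4948, -0.0621, 0.0244]
ee_rot: [0.129, 0.992, -0.003, -0.0]
ft_force: [-5.6, -23.3, 2.7]
grip_width: -0.002
grasp_force: 11.2
```

The force rose to 23 N with no motion, so the board is against the notch walls. I'll back off, rise and move over beyond the keeper.

play_rows --plan '[0,0,0,0,-0.01,0,0,0,0,0,0,-0.035,0,0,0,0,0,0,-0.035,0,0,0,0,0,0,-0.035,-0.06,0,0,0,0,0,-0.035,-0.12,0,0,0,0,0,-0.035,-0.19,0,0,0,0,0,-0.035,-0.19,0]'

```text
clock: 13.82
position: [0.4898, -0.0893, 0.2191]
ee_rot: [0.126, 0.992, 0.002, 0.004]
ft_force: [1.0, -1.3, -1.7]
grip_width: -0.001
grasp_force: 0.0
```

```bash
python3 -c "
from h import *
shift(world(0,230,214),world(0,215,90))"
```

```text
tilt -0.9999665685201348 need turn tool z deg 0.06908574934723788
[0.0017 0.3063 0.0063]
[0.0026 0.2908 0.1302]
tcp in track mm [  2.  -76.3 219.1] F [ 1.  -1.3 -1.7] 13.825 0.014 -0.0005272978487326286
```

play_rows --plan '[0,0,0,0.002,0.06,0,0,0,0,0,0.002,0.12,0,0,0,0,0,0.002,0.18,0,0,0,0,0,0.002,0.24,0,0,0,0,0,0.002,0.306,0,0,0,0,0,0.002,0.306,0.05,0,0,0,0,0.002,0.306,0.1,0,0,0,0,0.002,0.306,0.13,0,0,0,0,0.002,0.306,0.13,0]'

```text
clock: 14.95
position: [0.5598, 0.2067, 0.0817]
ee_rot: [0.126, 0.992, -0.001, -0.002]
ft_force: [-0.8, 0.2, 1.7]
grip_width: 0.001
grasp_force: 0.0
```

```bash
python3 -c "
from h import *
import cv2
shift(world(0,225,50),world(0,190,50),world(0,159,50))
v=[cv2.resize(viewer.camera(n)[r0:r1,c0:c1,::-1],None,fx=2.5,fy=2.5,interpolation=cv2.INTER_CUBIC) for n,(r0,r1,c0,c1) in dict(scene=(140,260,240,400),top=(110,230,230,390)).items()]
cv2.imwrite('pics/both5.png',np.hstack(v))"
```

```text
tilt -0.9999859373552301 need turn tool z deg 0.047459067860501136
[-0.0045 -0.0028  0.0317]
[-0.0044 -0.0378  0.0318]
[-0.0044 -0.0688  0.0319]
tcp in track mm [ -4.3 227.9  81.7] F [-0.8  0.2  1.7] 14.95 0.014 0.0005102114200869252
```

View pics/both5.png

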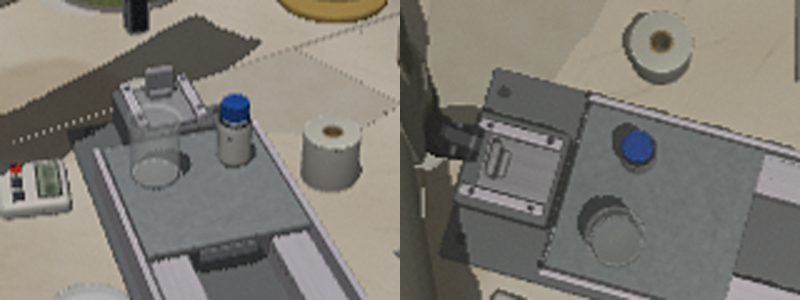

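The board is home: its leading edge meets the rail ends at the block, and the bottle and beaker are upright. The fingertip bottom is at scene ≈(295,152) and top ≈(260,171). I'll triangulate it against the tab.

```bash
python3 -c "
from h import *
import cv2
P=[]
for n in('scene','top'):
    m=viewer.camera_model(n);P.append(np.array([[m['fx'],0,m['cx']],[0,m['fy'],m['cy']],[0,0,1]])@np.c_[m['R'],m['t']])
c,s=np.cos(A),np.sin(A)
def tri(a,b):
    X=cv2.triangulatePoints(P[0],P[1],np.array(a,float).reshape(2,1),np.array(b,float).reshape(2,1));X=(X[:3]/X[3]).ravel();d=X[:2]-O
    return np.round(1e3*np.array([c*d[0]+s*d[1],-s*d[0]+c*d[1],X[2]]),1)
S=lambda u,v:(240+u/2.5,140+v/2.5);T=lambda u,v:(230+(u-400)/2.5,110+v/2.5)
print('tip right corner',tri(S(143,31),T(479,157)))
print('tab top',tri(S(159,68),T(499,157)))
for z in(.06,.07,.08,.09,.1):
    X=P[0]@np.r_[world(-4,228,z*1e3),1];print(z,X[:2]/X[2], 'tip seen',S(137,31))
"
```

```text
tip right corner [ -9.3 175.3 119.6]
tab top [  0.6 165.9  83.6]
0.06 [294.985553   162.70528751] tip seen (294.8, 152.4)
0.07 [294.9009058  159.18427809] tip seen (294.8, 152.4)
0.08 [294.81539162 155.62720594] tip seen (294.8, 152.4)
0.09 [294.72899709 152.03351414] tip seen (294.8, 152.4)
0.1 [294.64170854 148.4026343 ] tip seen (294.8, 152.4)
```

The tip sits about 7 mm above the reported TCP. For a tip height of about 0.059 I lower 30 mm, then approach the tab.

play_rows --plan '[0,0,0,-0.004,-0.003,0.015,0,0,0,0,-0.004,-0.003,0.03,0,0,0,0,-0.004,-0.003,0.03,0,0,0,0,-0.004,-0.01,0.03,0,0,0,0,-0.004,-0.015,0.03,0,0,0,0,-0.004,-0.02,0.03,0]'

```text
clock: 15.8
position: [0.561, 0.1856, 0.0549]
ee_rot: [0.126, 0.992, 0.0, 0.0]
ft_force: [-0.3, -0.0, 0.6]
grip_width: 0.001
grasp_force: 0.0
```

play_rows --plan '[0,0,0,0,-0.005,0,0,0,0,0,0,-0.01,0,0,0,0,0,0,-0.015,0,0,0,0,0,0,-0.02,0,0,0,0,0,0,-0.025,0,0,0,0,0,0,-0.03,0,0]'

```text
clock: 16.55
position: [0.5534, 0.157, 0.0546]
ee_rot: [0.126, 0.992, 0.0, 0.0]
ft_force: [2.0, 1.9, -1.4]
grip_width: -0.001
grasp_force: 1.1
```

play_rows --plan '[0,0,0,0,-0.003,0,0,0,0,0,0,-0.006,0,0,0,0,0,0,-0.009,0,0,0,0,0,0,-0.012,0,0,0,0,0,0,-0.015,0,0]'

```text
clock: 17.18
position: [0.5496, 0.1423, 0.0545]
ee_rot: [0.126, 0.992, 0.0, -0.0]
ft_force: [0.7, 5.4, 0.8]
grip_width: -0.003
grasp_force: 3.7
```

play_rows --plan '[0,0,0,0,-0.001,0,0,0,0,0,0,-0.003,0,0,0,0,0,0,-0.005,0,0,0,0,0,0,-0.005,0,0]'

```text
clock: 17.68
position: [0.5494, 0.1421, 0.0549]
ee_rot: [0.125, 0.992, 0.003, 0.001]
ft_force: [6.9, 15.8, -7.1]
grip_width: 0.002
grasp_force: 8.4
```

play_rows --plan '[0,0,0,0,-0.001,0,0,0,0,0,0,-0.002,0,0,0,0,0,0,-0.003,0,0,0,0,0,0,-0.003,0,0]'

```text
clock: 18.18
position: [0.5493, 0.1419, 0.0551]
ee_rot: [0.124, 0.992, 0.004, 0.002]
ft_force: [10.2, 23.3, -11.1]
grip_width: 0.0
grasp_force: 12.7
```

```bash
python3 -c "
from h import *
shift()"
```

```text
tilt -0.9999553355528786 need turn tool z deg 0.2996221452820578
tcp in track mm [  1.7 162.5  55.1] F [ 10.2  23.3 -11.1] 18.175 0.014 0.0001398361468441622
```

Firm stop at 25 N. I'll back off, rise and check the keeper.

play_rows --plan '[0,0,0,0,0.01,0,0,0,0,0,0,0.04,0,0,0,0,0,0,0.06,0,0,0,0,0,0,0.06,-0.05,0,0,0,0,0,0.08,-0.1,0,0,0,0,0,0.08,-0.1,0]'

```text
clock: 18.92
position: [0.5699, 0.2141, 0.1585]
ee_rot: [0.126, 0.992, 0.002, 0.003]
ft_force: [-0.9, -0.8, -0.7]
grip_width: -0.002
grasp_force: 0.0
```

```bash
python3 -c "
from h import *
import cv2
shift()
v=[cv2.resize(viewer.camera(n)[r0:r1,c0:c1,::-1],None,fx=4,fy=4,interpolation=cv2.INTER_CUBIC) for n,(r0,r1,c0,c1) in dict(scene=(150,250,260,360),top=(130,230,240,340)).items()]
cv2.imwrite('pics/both6.png',np.hstack(v))"
```

```text
tilt -0.9999774711511531 need turn tool z deg 0.07514421901153412
tcp in track mm [  3.5 237.5 158.5] F [-0.9 -0.8 -0.7] 18.925 0.014 -0.0019396676304418447
```

View pics/both6.png

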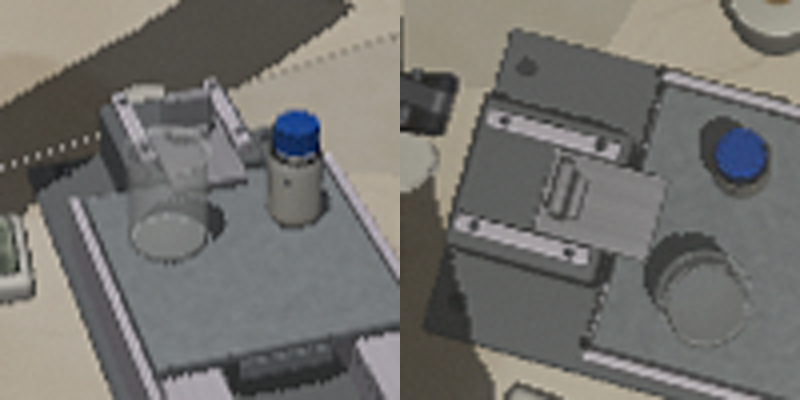

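The tongue lies over the board's edge, with its tip at crop (658,215) and the board edge at about x 630. The tab top is at (568,186), and the bottle and beaker are upright. I'll compute the joint value.

```bash
python3 -c "
from h import *
c,s=np.cos(A),np.sin(A)
def loc(p,z):
    d=ray((240+(p[0]-400)/4,130+p[1]/4),z)[:2]-O;return np.round(1e3*np.array([c*d[0]+s*d[1],-s*d[0]+c*d[1]]),1)
print('tab',loc((566,186),.081),'tip',loc((666,178),.052),loc((650,258),.052),'board edge',loc((664,80),.044),loc((590,350),.044),'blk',loc((488,95),.055),loc((448,240),.055))
"
```

```text
tab [  0.5 141.4] tip [21.2 97.2] [-20.4  93.9] board edge [ 71.1 112.6] [-73.1 111.2] blk [ 37.9 196.1] [-39.  194.8]
```

```bash
python3 -c "
from workcell import manip
print(manip.hand_in())"
```

```text
the job is handed in; nothing more can be done
None
```

The job is handed in: the board is home in its notches, the keeper is fully forward with its tongue over the board's edge, and the bottle and beaker were upright in the last picture. The first push passed over the board because the fingertip sat higher than reported, so I lowered the tool and repeated it. The hand-in returned no verdict.

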